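# Release the ratchet clamp that holds the ball bearing

## Robot

A 7-joint arm with a two-finger parallel gripper is mounted at the origin on a cart in front of the work surface, level with it; the furniture and walls round the work are solid. World frame = base frame: x ahead of the robot, y to its left, z up, the work surface at z = 0. Lengths are in m, angles in rad, forces in N, time in s.
With the tool pointing down it reaches from about 0.425 to 0.925 m from the base axis. Payload 6.8 kg.
Tool frame: the origin (TCP) lies between the finger pads; the fingertips stand 22 mm ahead of it and the grasp point (between the pads) lies 3 mm ahead of it; z points along the fingers, y is the line along which they close (so a half turn about z gives the same grasp; the last joint's range is limited). The gripper opens to 85 mm and grips with 20 to 120 N. Pads are 22 mm wide; open, the fingers measure 114 mm over their backs; the gripper's body (76 mm by 85 mm) begins 54 mm behind the grasp point. The pads swing forward as they close: fully open they stand 13 mm farther back than shut.
Start: joints at [-0.108, 0.477, 0.022, 1.555, -0.011, 1.109, -0.083], TCP at [0.675, 0, 0.253] pointing down, gripper open.
Joint ranges: [-2.96, 2.96], [-0.34, 2.1], [-1.41, 1.46], [0.24, 2.44], [-1.37, 4.51], [0.17, 1.92], [-2.96, 2.96]. Speed limits (rad/s): [2.39, 2.39, 3.14, 3.14, 3.14, 3.14, 3.14].

## Interface

Orientations are given as a unit quaternion [w, x, y, z].
In Python, from station import bot gives the robot as it stands.
- The arm moves only by the tool servo_tool, never from a script. Its argument "motion" is a list that holds one entry, the list of rows, each a list of 5 numbers: the opening, from 0 (shut) to 1 (fully open), then the shift along the world's x, y, z each as a share of 0.04 m, from -1 to 1, then the turn about the world's z as a share of 0.12 rad, from -1 to 1. A call has 1 to 20 rows; each row shifts and turns the commanded pose from where the row before left it; what a row does not reach is not made up. A row lasts 1/10 s, in which the tool goes at most 50 mm and 8.59 degrees, less where a joint would pass 70% of its speed; a pose out of reach is approached as far as the arm can. A call with a number of a shift or a turn outside -1 to 1 is refused whole. A call with a gripper value outside its range is refused whole. The fingers move at their own pace and stop on an object; "newtons" is the grip in N (left out, the last holds). Time passes only in rows, so rows that do not move let the fingers close. It gives the time, the measured TCP pose, the force, the opening and the grip force at its end, in the units of the state.
- bot.get_obs(): the state, without advancing time (a new reading comes with each control period).
- bot.read_camera(name): name is "scene" or "side" or "wrist"; returns (picture, depth): 400x640x3 uint8, red, green, blue; 400x640 float32, m along the optical axis (not along the pixel's ray), 0 where there is no reading.
- bot.get_calibration(name): a dict with "fovy" (degrees; the focal length in pixels is half the picture's height over the tangent of half this angle, whatever the lens; pixels are square), "cx", "cy" (the principal point, pixels), "k1" (the pictures are not rectified: a ray, as slopes to the right and down, at radius r is drawn at 1 + k1 r^2 times it, then the intrinsics apply), "view" (4x4, takes a point from world to camera coordinates). Camera axes: x right, y down, z forward; pixel columns grow to the right and rows downward; lengths in m; the calibration is good to about 2 mm. A picture is of the moment at which its call begins: read the wrist's pose just before it. get_calibration takes no time and is no camera call; for the wrist camera it gives the pose at the moment of the call.
- bot.hand_in(): hands the job in; it is judged then, once.
The state is a dict: "t": time; "q": joint angles; "joint_vel": joint speeds; "joint_torque": joint torques, N m; "eef_pos": TCP position; "tool_rot": TCP orientation; "contact_force": force on the tool from outside, world axes, zero at the start; "torque": the same for the moment, N m; "gripper_width": opening from 0.0 (shut) to 1.0 (fully open); "grasp_force": force on a finger pad.
Only numpy, scipy, OpenCV 4.12 (cv2) and the standard library are available. Lean on these libraries where they do the work, as an engineer would, in place of code of your own. Each camera call takes 0.05 s, during which the arm holds its last target. There are 200 camera calls.

## Task

Two ratchet clamps stand on the bench: one holds a ball bearing, the other a vee block. On the clamp with the bearing, swing the pawl up clear of the teeth by its side pin, then take the black knob and draw the toothed bar all the way back, until its jaw is against the housing. Leave the bearing lying where it is on the clamp, and leave the other clamp alone.

Things in the scene. Friction and masses are not known exactly. Their poses are not given: they have to be found in the camera images.
- bearing_clamp: fixed clamp holding the bearing: grey bed 212 x 60 x 10 mm, an anvil at its +x end, a housing round the bar (x -60 to 0, 35 wide, 44 high; jaw stops at x = 0). Origin on the bench under the housing's front face, mid-track; x along the bar towards the anvil, z up. Pawl hinge line: x = -45, z = 36 mm, along y. Bearing on the bed between jaw and anvil
- bearing_pawl (a joint): angle of that clamp's pawl, rad: 0 = down, its nose behind a tooth so that the bar cannot be drawn back; grows as the pawl swings up, to its stop at 1.1. Above about 0.17 the nose is clear of the teeth. The hinge is stiff: the pawl stays where it is left; 1 to 1.5 N at the pin lifts it
- bearing_pawl_pin (a point): grip point of the pawl's side pin: level steel pin, 12 mm diameter, along the clamp's y, standing out 49 mm from mid-track to the +y side. Pawl down: at x 21, y 27, z 62 mm in the clamp's frame, 71 mm from the hinge line. Swings about it: up and towards -x. Round it nothing is over 44 mm high but the pawl's own arm (10 mm wide, mid-track)
- bearing_bar: its loose toothed steel bar, 16 mm wide, teeth up to z 25. Origin on the bench under the upright black knob (22 mm diameter, z 33 to 66 mm) whose foot slides on the bench; x points from knob to jaw (44 wide, 34 high, its back at x = 210). In the clamp's frame it starts at x = -150 and is fully back at -210 mm: pull 60 mm along the clamp's -x; slides with a few N, guided
- ball_bearing: ball bearing, 52 mm across, 15 mm thick, lying flat and loose on the bed of the bearing clamp between jaw and anvil; origin in the middle of its underside
- vee_bar: the toothed bar of the other, equal clamp, which holds the vee block (a steel block 55 x 44 x 40 mm with a V groove); same shape and origin as bearing_bar. Leave it
- vee_pawl (a joint): angle of the other clamp's pawl, 0 = down. Leave it
Mind the look-alikes: they are no part of the job. Leave any blue look-alike of the bearing_clamp alone.

How it is judged:
By the outcome, as a careful person would: the job done as asked, in the order asked, and still so for the second after the job is handed in, with the robot touching nothing.
It also fails if it takes over 42 s, if anything falls off the work surface, if the arm or the gripper's body presses on something with over 40 N, if the wrist force passes 120 N, or if a joint passes its speed limit or range.

## Working session

There is one attempt and no reset: what is moved stays moved. The work goes in short steps, Python scripts to look and compute and a tool call to move; the robot and the scene stay as the last step left them, time stands still between calls to the robot, and variables do not carry over. Pictures are saved under pics/ and viewed, at most 10 in all, crops included, and the job is handed in when it is done.

Besides the shell and the picture viewer there is one more tool, called after ">>>" as a command line: name --argument value ..., lists and objects as JSON in quotes. servo_tool: Moves the arm, as the interface text tells. Shift numbers are shares of 0.04 m and turn numbers shares of 0.12 rad, none past 1 either way. Its arguments: {"type":"object","properties":{"motion":{"type":"array"},"newtons":{"type":"number"}},"required":["motion"]}

```bash
mkdir -p pics
cat > h.py <<'E'
import numpy as np, cv2
from station import bot
def snap(n,f):
    cal=bot.get_calibration(n); im,d=bot.read_camera(n)
    cv2.imwrite(f'pics/{f}.png',im[:,:,::-1]); np.savez(f'pics/{f}.npz',im=im,d=d,**{k:np.array(v) for k,v in cal.items()})
def pts(f,uv):
    z=np.load(f'pics/{f}.npz'); F=200/np.tan(np.radians(float(z['fovy']))/2)
    uv=np.atleast_2d(np.array(uv,float)); K=np.array([[F,0,z['cx']],[0,F,z['cy']],[0,0,1]],float)
    n=cv2.undistortPoints(uv.reshape(-1,1,2),K,np.array([float(z['k1']),0,0,0])).reshape(-1,2)
    V=z['view']; R=V[:3,:3]; c=-R.T@V[:3,3]
    rays=np.c_[n,np.ones(len(n))]@R
    return c,rays,z
def plane(f,uv,h):
    c,r,z=pts(f,uv); return c+r*((h-c[2])/r[:,2])[:,None]
def deep(f,uv):
    c,r,z=pts(f,uv); i=np.round(np.atleast_2d(uv)).astype(int); return c+r*z['d'][i[:,1],i[:,0]][:,None]
E
python3 - <<'E'
from h import *
for n in('scene','side','wrist'): snap(n,n+'0')
print(bot.get_obs())
a=cv2.imread('pics/scene0.png');
E
```

```text
{'t': 0.15, 'q': array([-0.10810322,  0.47760947,  0.02236617,  1.55616726, -0.01150246,
        1.10928322, -0.08309815]), 'joint_vel': array([ 0.00150179, -0.00237285,  0.00189649, -0.00518205,  0.00155512,
        0.00018422, -0.00047852]), 'joint_torque': array([ 1.55385478e-03, -5.96924365e+01,  1.60940632e+00, -2.81490952e+01,
        1.26662746e-02,  6.56643446e-03,  5.58682734e-05]), 'eef_pos': array([ 6.74605573e-01, -1.00626393e-05,  2.52574024e-01]), 'tool_rot': array([-4.37021579e-04,  7.07104851e-01,  7.07108395e-01, -5.07105804e-04]), 'contact_force': array([ 0.48025644, -0.15749821, -0.16211337]), 'torque': array([-0.01481139,  0.01113581,  0.00300098]), 'grasp_force': 0.0, 'gripper_width': 0.9975052221433716}
```

View pics/scene0.png

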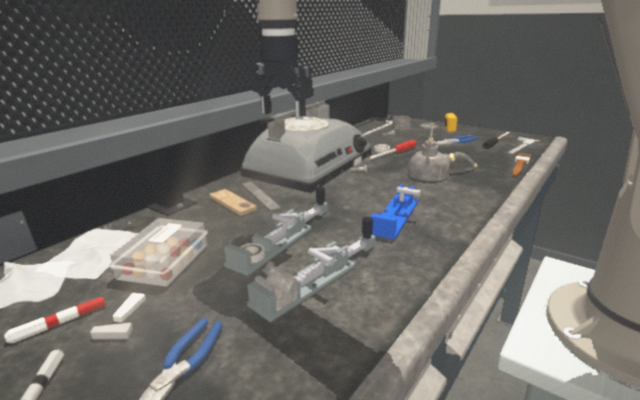

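View pics/side0.png

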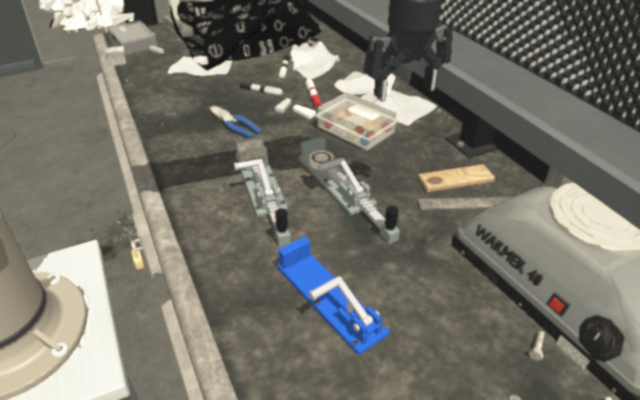

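The scene view shows the bearing clamp (ring at about 250,250; black knob 320,193), the vee clamp (block 285,285; knob 368,225) and a blue look-alike (395,215). In the side view the bearing is at (320,157) with its knob at (391,216), the vee clamp's knob is at (281,220), and the blue one is at (330,295). Of these candidates I choose the grey clamp with the ring, and I'll check it in a close crop.

Run:
```python
from h import *
a=cv2.imread('pics/side0.png')[125:250,225:415]; b=cv2.imread('pics/scene0.png')[175:285,215:385]
a=cv2.resize(a,None,fx=4,fy=4,interpolation=cv2.INTER_CUBIC); cv2.imwrite('pics/c1.png',a)
b=cv2.resize(b,None,fx=4,fy=4,interpolation=cv2.INTER_CUBIC); cv2.imwrite('pics/c2.png',b)
print(plane('side0',[[391,216],[320,157]],.05)); print(plane('scene0',[[320,193],[250,250]],.05))
print(deep('side0',[[391,216],[320,157],[281,220],[391,234]])); print(deep('scene0',[[320,195],[250,250]]))
```

```text
[[ 0.62889335 -0.06474608  0.05      ]
 [ 0.59650882  0.15112445  0.05      ]]
[[ 0.62787019 -0.06367856  0.05      ]
 [ 0.57999038  0.21848072  0.05      ]]
[[ 0.62158395 -0.0745632   0.06048318]
 [ 0.61856586  0.19653799  0.01553818]
 [ 0.45082545  0.00167754  0.05597024]
 [ 0.62273427 -0.07938212  0.02219561]]
[[ 0.62208938 -0.05576265  0.04912242]
 [ 0.6229611   0.17943951  0.01559085]]
```

View pics/c1.png

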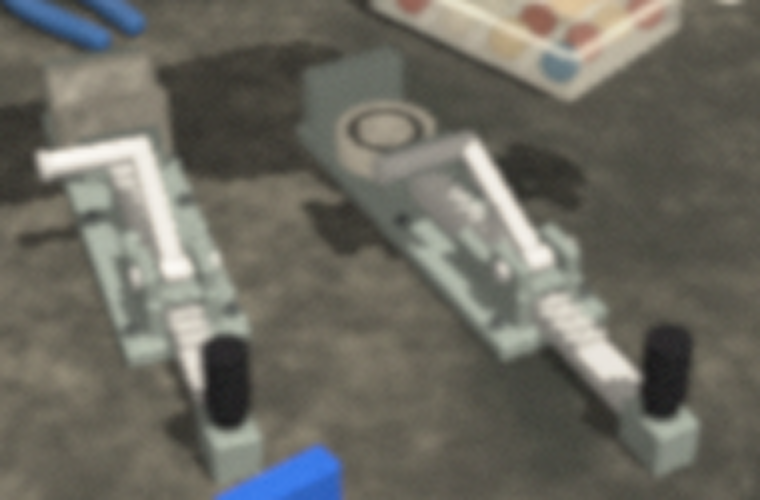

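View pics/c2.png

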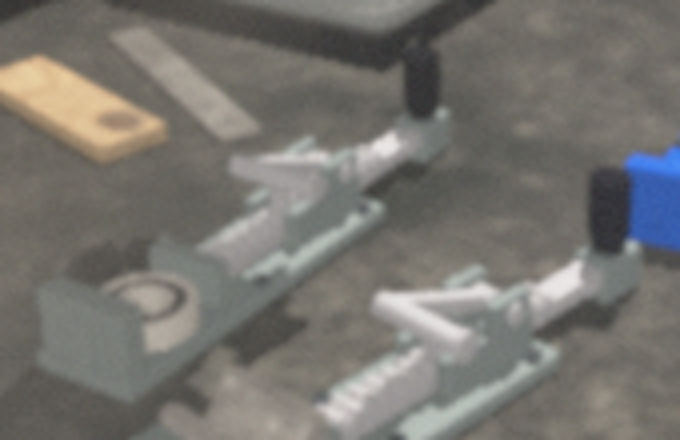

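The crops confirm the choice. The right-hand clamp in c1 has the round bearing at (385,130), its pawl pin from (388,167) to (465,145) and its knob at (667,370). The left-hand clamp holds the block.

Run:
```python
from h import *
def s(p): return np.array(p)/4+[225,125]-.375
def c(p): return np.array(p)/4+[215,175]-.375
S={'knobtop':((667,332),.066),'pintip':((387,167),.062),'corner':((467,147),.062),'hinge':((540,255),.036),'bear':((385,128),.025)}
C={'knobtop':((422,47),.066),'pintip':((322,185),.062),'corner':((240,165),.062),'bear':((150,295),.025)}
for k in S: print('side',k,plane('side0',s(S[k][0]),S[k][1]).round(4), deep('side0',s(S[k][0])).round(4))
for k in C: print('scene',k,plane('scene0',c(C[k][0]),C[k][1]).round(4),deep('scene0',c(C[k][0])).round(4))
# black knob masks
for f,(x0,x1,y0,y1) in {'side0':(380,402,198,236),'scene0':(312,330,180,208)}.items():
    z=np.load(f'pics/{f}.npz'); g=z['im'].max(2)[y0:y1,x0:x1]; m=(g<50)
    v,u=np.nonzero(m); uv=np.c_[u+x0,v+y0]; P=deep(f,uv); ok=(P[:,2]>.033)&(P[:,2]<.075)
    print(f,m.sum(),uv.mean(0),plane(f,uv.mean(0),.05).round(4),np.median(P[ok],0),P[ok].min(0),P[ok].max(0))
```

```text
side knobtop [[ 0.63   -0.0614  0.066 ]] [[ 0.6299 -0.0616  0.0662]]
side pintip [[0.5773 0.1055 0.062 ]] [[0.5741 0.0988 0.0673]]
side corner [[0.6198 0.1038 0.062 ]] [[0.6185 0.1013 0.0639]]
side hinge [[0.6275 0.0422 0.036 ]] [[0.625  0.0382 0.0396]]
side bear [[0.6148 0.1845 0.025 ]] [[0.6195 0.1942 0.0177]]
scene knobtop [[ 0.629  -0.0661  0.066 ]] [[ 0.631  -0.0688  0.0646]]
scene pintip [[0.5701 0.0996 0.062 ]] [[0.5697 0.1001 0.0623]]
scene corner [[0.6194 0.1061 0.062 ]] [[0.6139 0.1119 0.066 ]]
scene bear [[0.6121 0.1834 0.025 ]] [[0.6181 0.1779 0.0202]]
side0 197 [390.93401015 217.23857868] [[ 0.627  -0.0675  0.05  ]] [ 0.62428908 -0.07171756  0.05576755] [ 0.61716385 -0.07758638  0.03345903] [ 0.63544537 -0.05651113  0.06776319]Traceback (most recent call last):
  File "<stdin>", line 11, in <module>
  File "h.py", line 16, in deep
    c,r,z=pts(f,uv); i=np.round(np.atleast_2d(uv)).astype(int); return c+r*z['d'][i[:,1],i[:,0]][:,None]
          ~~~^^^^^^
  File "h.py", line 9, in pts
    n=cv2.undistortPoints(uv.reshape(-1,1,2),K,np.array([float(z['k1']),0,0,0])).reshape(-1,2)
      ~~~~~~~~~~~~~~~~~~~^^^^^^^^^^^^^^^^^^^^^^^^^^^^^^^^^^^^^^^^^^^^^^^^^^^^^^^
cv2.error: OpenCV(4.12.0) /io/opencv/modules/calib3d/src/undistort.dispatch.cpp:347: error: (-215:Assertion failed) CV_IS_MAT(_src) && CV_IS_MAT(_dst) && (_src->rows == 1 || _src->cols == 1) && (_dst->rows == 1 || _dst->cols == 1) && _src->cols + _src->rows - 1 == _dst->rows + _dst->cols - 1 && (CV_MAT_TYPE(_src->type) == CV_32FC2 || CV_MAT_TYPE(_src->type) == CV_64FC2) && (CV_MAT_TYPE(_dst->type) == CV_32FC2 || CV_MAT_TYPE(_dst->type) == CV_64FC2) in function 'cvUndistortPointsInternal'
```

View pics/wrist0.png

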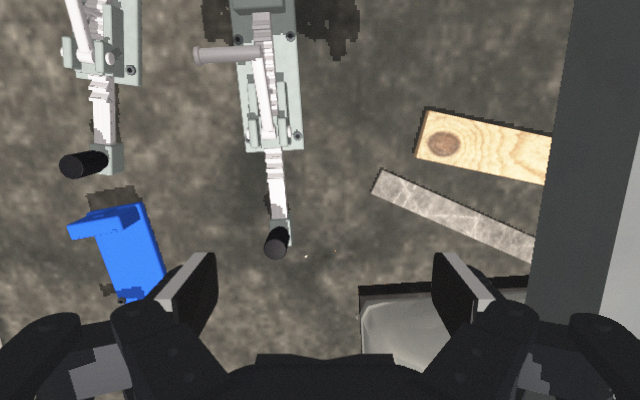

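The wrist view shows the clamp from above. The knob is at (276,242), the pin runs from (197,55) to (262,50), and the bed's rear corners are at (247,151) and (303,149).

Run:
```python
from h import *
f='wrist0'
for n,p,h in [('knobtop',(275,249),.066),('pintip',(197,55),.062),('pinroot',(262,50),.062),('bedL',(247,151),.01),('bedR',(303,149),.01),('bedR2',(297,13),.01),('bedL2',(232,20),.01)]:
    print(n,plane(f,p,h).round(4),deep(f,p).round(4))
z=np.load('pics/wrist0.npz');v,u=np.mgrid[0:110,180:310];uv=np.c_[u.ravel(),v.ravel()];P=deep(f,uv)
m=(P[:,2]>.055)&(P[:,2]<.08)&(P[:,0]<.605);print(m.sum(),P[m].min(0),P[m].max(0),np.median(P[m],0)); 
q=P[m];print('pin line dy/dx',np.polyfit(q[:,0],q[:,1],1))
v,u=np.mgrid[220:265,255:300];uv=np.c_[u.ravel(),v.ravel()];P=deep(f,uv);m=(P[:,2]>.06)&(P[:,2]<.072);print('knob',m.sum(),P[m].mean(0),P[m].min(0),P[m].max(0))
# bar/bed edges: bed top points
v,u=np.mgrid[0:155,220:320];uv=np.c_[u.ravel(),v.ravel()];P=deep(f,uv);m=(P[:,2]>.006)&(P[:,2]<.014);q=P[m]
for y in np.arange(0.0,.14,.015):
    s=q[abs(q[:,1]-y)<.004]; 
    if len(s)>5: print(y.round(3),np.percentile(s[:,0],[2,98]).round(4))
```

```text
knobtop [[ 0.6276 -0.0634  0.066 ]] [[ 0.6278 -0.0631  0.0668]]
pintip [[0.5698 0.105  0.062 ]] [[0.5728 0.1039 0.071 ]]
pinroot [[0.6229 0.1087 0.062 ]] [[0.6231 0.1086 0.0631]]
bedL [[0.5947 0.0201 0.01  ]] [[0.5944 0.0199 0.0087]]
bedR [[0.6517 0.0221 0.01  ]] [[ 0.651   0.0207 -0.0014]]
bedR2 [[0.6482 0.1474 0.01  ]] [[ 6.475e-01  1.496e-01 -2.000e-04]]
bedL2 [[0.5878 0.1415 0.01  ]] [[0.5877 0.1416 0.0098]]
735 [0.56918988 0.0970693  0.05822232] [0.60494875 0.11159492 0.0719525 ] [0.58646596 0.1042838  0.06805447]
pin line dy/dx [0.05133898 0.07444674]
knob 429 [ 0.62767499 -0.06188676  0.06569286] [ 0.61731338 -0.07371143  0.0601187 ] [ 0.63822068 -0.05172386  0.06787968]
0.03 [0.5932 0.6518]
0.045 [0.592 0.651]
0.06 [0.5917 0.6503]
0.075 [0.5907 0.6496]
0.09 [0.59   0.6488]
0.105 [0.59   0.6482]
0.12 [0.5893 0.6473]
0.135 [0.588  0.6461]
```

>>> servo_tool --motion '[[[0.5, -0.163, 0.205, -0.236, -0.975], [0.5, -0.163, 0.205, -0.236, -0.975], [0.5, -0.163, 0.205, -0.236, -0.975], [0.5, -0.163, 0.205, -0.236, -0.975], [0.5, -0.163, 0.205, -0.236, -0.975], [0.5, -0.163, 0.205, -0.236, -0.975], [0.5, -0.163, 0.205, -0.236, -0.975], [0.5, -0.163, 0.205, -0.236, -0.975], [0.5, -0.163, 0.205, -0.236, -0.975], [0.5, -0.163, 0.205, -0.236, -0.975], [0.5, -0.163, 0.205, -0.236, -0.975], [0.5, -0.163, 0.205, -0.236, -0.975], [0.5, -0.163, 0.205, -0.236, -0.975], [0.5, 0, 0, 0, 0], [0.5, 0, 0, 0, 0], [0.5, 0, 0, 0, 0]]]' --newtons 25

```text
t: 1.75
eef_pos: [0.591, 0.1059, 0.1312]
tool_rot: [0.0, 1.0, 0.026, 0.001]
contact_force: [-0.7, -0.4, 0.2]
gripper_width: 0.503
grasp_force: 0.0
```

Run:
```python
from h import *
snap('wrist','wrist1')
R=bot.get_obs();print(R['eef_pos'],R['tool_rot'],R['gripper_width'])
```

```text
[0.59103433 0.10588171 0.13123367] [5.40971637e-06 9.99680683e-01 2.52614188e-02 6.27382210e-04] 0.4979273409366165
```

View pics/wrist1.png

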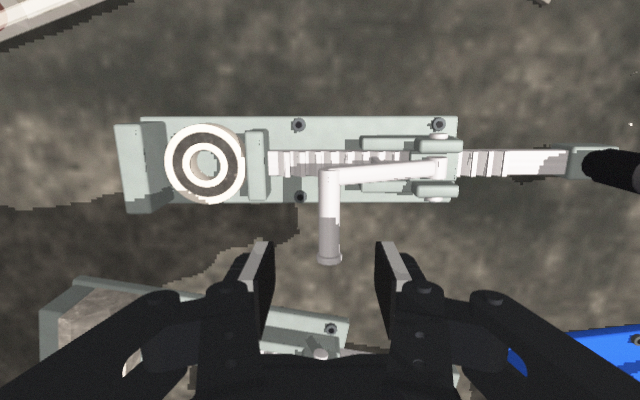

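The pin, from (329,175) to (330,260), lies between the pads and is aligned with them. The bearing is at (205,163).

Run:
```python
from h import *
print(plane('wrist1',[[329,185],[330,230],[330,258]],.068).round(4),deep('wrist1',[[329,185],[330,230],[330,255],[205,163]]).round(4))
```

```text
[[0.614  0.1065 0.068 ]
 [0.5889 0.1046 0.068 ]
 [0.5724 0.1037 0.068 ]] [[0.6144 0.1066 0.0697]
 [0.5894 0.1047 0.0693]
 [0.5747 0.1039 0.0692]
 [0.612  0.1907 0.0093]]
```

>>> servo_tool --motion '[[[0.5, -0.02, -0.01, -0.5, 0], [0.5, -0.02, -0.01, -0.5, 0], [0.5, 0, -0.01, -0.5, 0], [0.5, 0, 0, 0, 0], [0.5, 0, 0, 0, 0], [0, 0, 0, 0, 0], [0, 0, 0, 0, 0], [0, 0, 0, 0, 0], [0, 0, 0, 0, 0], [0, 0, 0, 0, 0]]]' --newtons 25

```text
t: 2.8
eef_pos: [0.5896, 0.1039, 0.0712]
tool_rot: [0.001, 1.0, 0.024, 0.001]
contact_force: [2.3, -5.6, -1.9]
gripper_width: 0.128
grasp_force: 25.5
```

>>> servo_tool --motion '[[[0, 0, -0.037, 0.08, 0], [0, 0, -0.037, 0.08, 0], [0, 0, -0.044, 0.077, 0], [0, 0, -0.044, 0.077, 0], [0, 0.005, -0.052, 0.072, 0], [0, 0.005, -0.052, 0.072, 0], [0, 0.005, -0.059, 0.066, 0], [0, 0.005, -0.059, 0.066, 0], [0, 0.005, -0.065, 0.06, 0], [0, 0.005, -0.065, 0.06, 0], [0, 0, -0.071, 0.054, 0], [0, 0, -0.071, 0.054, 0], [0, 0, 0, 0, 0], [0, 0, 0, 0, 0]]]' --newtons 25

```text
t: 4.2
eef_pos: [0.5907, 0.0808, 0.1044]
tool_rot: [-0.001, 1.0, 0.025, 0.001]
contact_force: [2.8, 5.1, 4.9]
gripper_width: 0.125
grasp_force: 24.9
```

>>> servo_tool --motion '[[[0.5, 0, 0, 0, 0], [0.5, 0, 0, 0, 0], [0.5, 0, 0, 0, 0], [0.5, 0, 0, 0, 0], [0.5, 0, 0, 0.5, 0], [0.5, 0, 0, 0.5, 0], [0.5, 0, 0, 0.5, 0], [0.5, 0.185, -0.715, 0, 0], [0.5, 0.185, -0.715, 0, 0], [0.5, 0.185, -0.715, 0, 0], [0.5, 0.185, -0.715, 0, 0], [0.5, 0.185, -0.715, 0, 0], [0.5, 0, 0, 0, 0], [0.5, 0, 0, 0, 0]]]'

```text
t: 5.6
eef_pos: [0.6264, -0.0647, 0.163]
tool_rot: [0.0, 1.0, 0.024, -0.0]
contact_force: [-0.3, -0.0, -0.3]
gripper_width: 0.501
grasp_force: 0.0
```

Run:
```python
from h import *
snap('wrist','wrist2'); snap('side','side2')
a=cv2.imread('pics/side2.png')[100:260,225:425]; a=cv2.resize(a,None,fx=2.4,fy=2.4); b=cv2.resize(cv2.imread('pics/wrist2.png'),None,fx=.6,fy=.6)
c=np.zeros((a.shape[0]+0,a.shape[1]+0,3),np.uint8); 
h=max(a.shape[0],b.shape[0]); o=np.zeros((h+b.shape[0],max(a.shape[1],b.shape[1]),3),np.uint8); o=np.zeros((a.shape[0]+b.shape[0]-0,480,3),np.uint8)
o[:a.shape[0],:a.shape[1]]=a;o[a.shape[0]:,:b.shape[1]]=b;o=cv2.resize(o,None,fx=.95,fy=.95);cv2.imwrite('pics/m2.png',o);print(o.shape)
f='wrist2';v,u=np.mgrid[0:400:1,0:640];uv=np.c_[u.ravel(),v.ravel()];P=deep(f,uv)
m=(P[:,2]>.06)&(P[:,2]<.072)&(abs(P[:,0]-.6277)<.02)&(abs(P[:,1]+.062)<.02);print('knob',m.sum(),P[m].mean(0),P[m].min(0),P[m].max(0))
```

```text
(593, 456, 3)
knob 896 [ 0.62831774 -0.06362045  0.0658292 ] [ 0.61713212 -0.07420715  0.06006541] [ 0.63836273 -0.05289615  0.06781245]
```

View pics/m2.png

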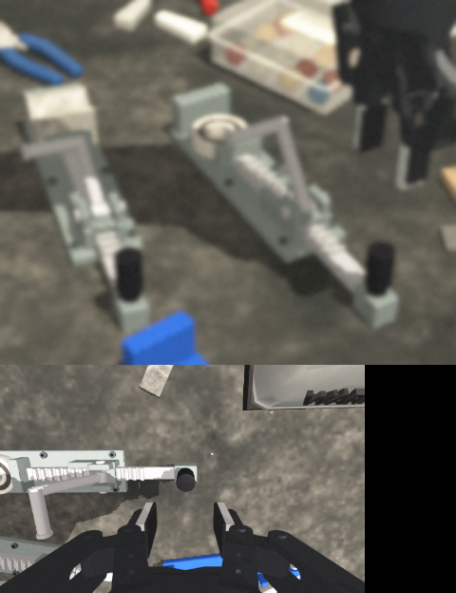

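The pawl stands up (its arm's corner is at 280,122 in the montage), the bearing is in place, and the knob is at (185,480) between the pads. Next I grip the knob.

>>> servo_tool --motion '[[[0.5, 0.01, 0.005, -0.515, 0], [0.5, 0.01, 0.005, -0.515, 0], [0.5, 0.01, 0.005, -0.515, 0], [0.5, 0.01, 0.005, -0.515, 0], [0.5, 0.01, 0, -0.515, 0], [0.5, 0, 0, 0, 0], [0.5, 0, 0, 0, 0], [0, 0, 0, 0, 0], [0, 0, 0, 0, 0], [0, 0, 0, 0, 0], [0, 0, 0, 0, 0], [0, 0, 0, 0, 0]]]' --newtons 40

```text
t: 6.9
eef_pos: [0.6299, -0.0633, 0.062]
tool_rot: [0.0, 1.0, 0.025, 0.001]
contact_force: [-1.1, -0.8, 6.6]
gripper_width: 0.242
grasp_force: 39.5
```

>>> servo_tool --motion '[[[0, 0.005, -0.1, 0, 0], [0, 0.005, -0.1, 0, 0], [0, 0.005, -0.1, 0, 0], [0, 0.005, -0.1, 0, 0], [0, 0.005, -0.1, 0, 0], [0, 0.005, -0.1, 0, 0], [0, 0.005, -0.1, 0, 0], [0, 0.005, -0.1, 0, 0], [0, 0.005, -0.1, 0, 0], [0, 0.005, -0.1, 0, 0], [0, 0.005, -0.1, 0, 0], [0, 0.005, -0.1, 0, 0], [0, 0.005, -0.1, 0, 0], [0, 0.005, -0.1, 0, 0], [0, 0, 0, 0, 0]]]'

```text
t: 8.4
eef_pos: [0.6334, -0.1164, 0.0619]
tool_rot: [-0.002, 1.0, 0.026, 0.002]
contact_force: [-0.4, 5.4, 6.6]
gripper_width: 0.24
grasp_force: 39.6
```

>>> servo_tool --motion '[[[0, 0, -0.05, 0, 0], [0, 0, -0.05, 0, 0], [0, 0, -0.05, 0, 0], [0, 0, -0.05, 0, 0], [0, 0, 0, 0, 0]]]'

```text
t: 8.9
eef_pos: [0.6335, -0.1237, 0.0619]
tool_rot: [-0.002, 1.0, 0.026, 0.002]
contact_force: [0.0, 6.7, 6.6]
gripper_width: 0.239
grasp_force: 39.6
```

>>> servo_tool --motion '[[[0, 0, -0.05, 0, 0], [0, 0, -0.05, 0, 0], [0, 0, -0.05, 0, 0], [0, 0, 0, 0, 0], [0, 0, 0, 0, 0]]]'

```text
t: 9.4
eef_pos: [0.6336, -0.1256, 0.0619]
tool_rot: [-0.004, 1.0, 0.027, 0.001]
contact_force: [-1.1, 14.9, 10.6]
gripper_width: 0.24
grasp_force: 40.2
```

>>> servo_tool --motion '[[[0.55, 0, 0, 0, 0], [0.55, 0, 0, 0, 0], [0.55, 0, 0, 0, 0], [0.55, 0, 0, 0, 0], [0.55, 0, 0, 0.5, 0], [0.55, 0, 0, 0.5, 0], [0.55, 0, 0, 0.5, 0], [0.55, 0, 0, 0.6, 0], [0.55, 0, 0, 0.6, 0], [0.55, 0, 0, 0.6, 0], [0.55, 0, 0, 0, 0], [0.55, 0, 0, 0, 0]]]'

```text
t: 10.6
eef_pos: [0.6316, -0.1334, 0.1925]
tool_rot: [0.0, 1.0, 0.025, 0.0]
contact_force: [0.3, 0.0, -0.5]
gripper_width: 0.553
grasp_force: 0.0
```

Run:
```python
from h import *
snap('wrist','wrist3'); snap('side','side3')
a=cv2.imread('pics/side3.png')[100:260,225:425]; a=cv2.resize(a,None,fx=3,fy=3,interpolation=cv2.INTER_CUBIC);cv2.imwrite('pics/m3.png',a)
f='wrist3';v,u=np.mgrid[0:400:1,0:640];uv=np.c_[u.ravel(),v.ravel()];P=deep(f,uv)
m=(P[:,2]>.06)&(P[:,2]<.072)&(abs(P[:,0]-.631)<.02)&(abs(P[:,1]+.123)<.02);print('knob',m.sum(),P[m].mean(0),P[m].min(0),P[m].max(0))
```

```text
knob 714 [ 0.63208123 -0.12350541  0.06581242] [ 0.62100044 -0.13422828  0.06009339] [ 0.64247726 -0.11263114  0.06814358]
```

View pics/m3.png

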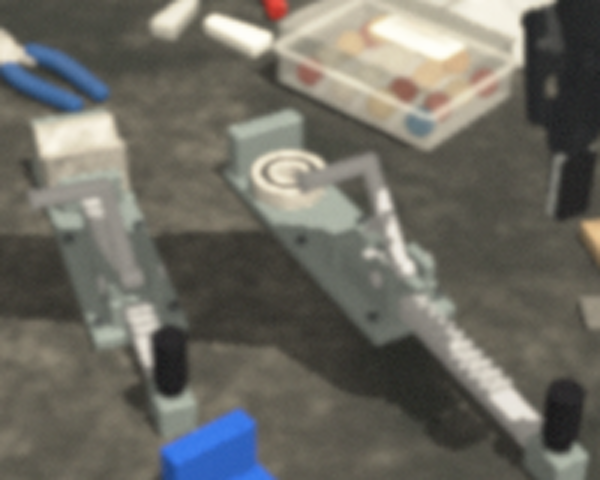

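The knob moved about 60 mm, to y = -0.1235. The jaw is at the housing, the pawl is still up (370,160), the bearing still lies at (288,175), and the other clamp hasn't moved.

```bash
python3 -c "
from station import bot
print(bot.hand_in())"
```

```text
the job is handed in; nothing more can be done
None
```

The pawl on the bearing clamp is swung up and its bar is drawn back about 60 mm to the stop; the bearing still lies on the bed, the other clamps weren't touched, and the job is handed in.

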